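# Clamp a frame moulding in the guarded press

## Task

Push the long frame moulding along its channel until its end is fully home against the stop inside the clamp press. Then reach down through the large window in the press guard, without touching the guard, and press the lever down until its foot clamps the moulding; the lever stays down by itself, so withdraw clear. Only push and press: pick nothing up, and leave the other things on the bench alone.

Things in the scene. Friction and masses are not known exactly. Their poses are not given: they have to be found in the camera images.
- press: Clamp press, fixed to the bench: dark steel plate spanning x -110 to 130, y -100 to 210, top at z = 12 mm. Origin on the bench surface below the lever. Axes: x from the lever's free end to its hinge, y along the channel (outwards), z up. The channel, at x = 40 mm, lies between two steel rails 46 mm apart inside, tops at z = 22 mm.
- stop (a point): Centre of the face of the steel stop at the inner end of the channel (press x = 40, y = -50 mm; 60 mm wide, its top at z = 34 mm), which the moulding's inner end must meet.
- guard: Grey sheet guard on the press, same origin and axes. Flat top x -105 to 130, y -85 to 85 mm, top face z = 115, 4 mm thick, on four posts, with panels at the front (-x) and both y sides; the channel passes under the +y apron. Its top has a large window over the lever's end and a smaller viewing slot, 36 x 100 mm, over the foot. The robot must not touch it.
- window (a point): Centre of the large guard window (90 mm along press x, 110 mm along press y), at the level of the guard's top face. Its axes are the press's.
- lever_pad (a point): Centre of the top face of the plain metal pad at the free end of the lever, 36 mm (along press x) by 46 mm, 10 mm thick. It lies below the window, about 12 mm under the guard's top face with the lever up and about 37 mm under it with the lever fully clamping.
- lever (a joint): Lever angle, rad: 0 fully up, grows as the pad is pressed down. Pad 150 mm from the hinge (press x = 105, z = 84 mm). Stiff: about 6 N at the pad moves it, and it stays where it is left. Its rubber foot meets the top of the moulding, when home, at about 0.16 and stops there; clamped from 0.145. With no moulding under it, it goes to 0.20.
- moulding_center (a point): Centre (half-way up) of the long, loose, pale wooden frame moulding in the channel: 230 mm long (its y), 44 wide, 28 high with a raised middle 30 mm wide; about 0.16 kg; it lies on the plate. Pushed towards press -y it slides home: then its centre is at y = 65 mm in the press frame. It starts 60 to 100 mm short of that.
- moulding_tail (a point): Centre of the moulding's outer end face (its +y end, 28 mm high, 14 mm above its underside), 115 mm from its centre: the face to push.
- jar: Bystander: small amber jar with steel cap, 42 mm diameter, 52 mm high, standing on the press's base plate beside the channel, about x = -75, y = 172 mm in the press frame. Origin at the centre of its underside.
- weight: Bystander: small brass weight, 28 mm diameter, 34 mm high, on the press plate beside the channel, about x = -40, y = 115 mm in the press frame. Origin at the centre of its underside.
- offcut: Bystander: short 70 mm offcut of the same moulding, on the bench. Origin at the centre of its underside.
- brush_cup: Bystander: white cup 72 mm wide, 90 mm high with three brushes to 175 mm. Origin at the centre of its underside.
- mallet: Bystander: hammer lying on the bench. Origin at its underside.
- palette_knife: Bystander: spatula 200 mm long lying on the bench. Origin at its underside.
- can: Bystander: closed metal can, 68 mm diameter, 85 mm high. Origin at the centre of its underside.
- tape: Bystander: tape roll 90 mm wide, 24 mm high, lying flat. Origin at the centre of its underside.
Not all that is in view belongs to the job. What is shaped like the part that bears moulding_center but purple or turquoise is not meant.

How it is judged:
On the way, in this order (a step that is already met when the one before it is completed fails the run):
1. the moulding is home against the stop while the lever is still up (y of moulding_center in the frame of press between 0.06 and 0.068 m and x of moulding_center in the frame of press between 0.034 and 0.046 m and z of moulding_center in the frame of press below 0.031 m and value of joint lever below 0.07 rad), for 0.2 s.
2. the lever is pressed down onto the moulding (y of moulding_center in the frame of press between 0.06 and 0.068 m and x of moulding_center in the frame of press between 0.034 and 0.046 m and z of moulding_center in the frame of press below 0.031 m and value of joint lever above 0.145 rad), for 0.2 s.
At the end, for the whole second after the job is handed in: The moulding lies flat in the channel with its end within 3 mm of the stop, and the lever stands at rest at 0.145 rad or more, clamping it (all of step 2 and velocity of joint lever between -0.02 and 0.02 rad/s); the robot touches nothing.
It fails at once if the robot touches the guard (contact force between any of the fingers, the arm and guard above 0.3 N).
It fails at once if the moulding is lifted (more than 12 mm) (z of moulding_center in the frame of press above 0.038 m).
It fails at once if a bystander is moved by more than 20 mm or lifted (distance of any of jar, offcut, brush_cup, mallet, palette_knife, can, tape, weight from where it was at the start of the episode above 0.02 m).
It also fails if it takes over 48 s, if anything falls off the work surface, if the arm or the gripper's body presses on something with over 40 N, if the wrist force passes 120 N, or if a joint passes its speed limit or range.

## Robot

A 7-joint arm with a two-finger parallel gripper is mounted at the origin on the work surface. World frame = base frame: x ahead of the robot, y to its left, z up, the work surface at z = 0. Lengths are in m, angles in rad, forces in N, time in s.
With the tool pointing down it reaches from about 0.35 to 0.9 m from the base axis. Payload 7.2 kg.
Tool frame: the origin (TCP) lies where the fingers leave the gripper's body, on its centre line; the fingertips stand 80 mm ahead of it and the grasp point (between the pads) lies manip.grip_depth ahead of it (manip.grip_depth is the distance from the TCP to the grasp point, in m); z points along the fingers, y is the line along which they close (so a half turn about z gives the same grasp; the last joint's range is limited). The gripper opens to 88 mm and grips with 3 to 60 N. Pads are 20 mm wide; open, the fingers measure 115 mm over their backs; the gripper's body (75 mm by 178 mm) begins 61 mm behind the grasp point.
Start: joints at [-1.215, 0.411, -0.013, 1.596, 0.006, 1.134, -0.082], TCP at [0.257, 0.57, 0.303] pointing down, gripper open.
Joint ranges: [-2.95, 2.95], [-0.29, 1.99], [-1.47, 1.44], [0.14, 2.54], [-1.03, 4.17], [0.13, 1.85], [-2.86, 2.86]. Speed limits (rad/s): [2.39, 2.39, 3.01, 3.01, 3.14, 3.14, 3.14].

## Interface

Orientations are given as a unit quaternion [w, x, y, z].
In Python, from plant import monitor, cams, job, manip gives the robot as it stands.
- The arm moves only by the tool apply_moves, never from a script. Its argument "deltas" is one flat list of numbers, 7 for each row, row after row: the turn, a rotation vector about the world's x, y, z in units of 120 degrees (1.0 is 120 degrees), then the shift along the world's x, y, z in units of 0.5 m (1.0 is 0.5 m), then the opening, from 0 (shut) to 1 (fully open). A call has exactly 8 rows; each row shifts and turns the commanded pose from where the row before left it; what a row does not reach is not made up. A row lasts 1/8 s, in which the tool goes at most 62.5 mm and 10.7 degrees, less where a joint would pass 70% of its speed; a pose out of reach is approached as far as the arm can. A call with a number of a shift or a turn outside -1 to 1 is refused whole. A call with a gripper value outside its range is refused whole. The fingers move at their own pace and stop on an object; "grip_force" is the grip in N (left out, the last holds). Time passes only in rows, so rows that do not move let the fingers close, or fill a call up. It gives the time, the measured TCP pose, the force, the opening and the grip force at its end, in the units of the state.
- monitor.sense(): the state, without advancing time (a new reading comes with each control period).
- cams.get_image(name): name is "scene" or "top"; returns the picture (480x640x3 uint8, red, green, blue); there is no depth.
- cams.get_calibration(name): a dict with "mtx" (3x3 intrinsics, pixels), "k1" (the pictures are not rectified: a ray, as slopes to the right and down, at radius r is drawn at 1 + k1 r^2 times it, then the intrinsics apply), "pose" (4x4, takes a point from camera to world coordinates). Camera axes: x right, y down, z forward; pixel columns grow to the right and rows downward; lengths in m; the calibration is good to about 2 mm. A picture is of the moment at which its call begins. get_calibration takes no time and is no camera call.
- job.job_done(): hands the job in; it is judged then, once.
The state is a dict: "t": time; "q": joint angles; "dq": joint speeds; "joint_efforts": joint torques, N m; "tcp_pos": TCP position; "eef_rot": TCP orientation; "wrist_force": force on the tool from outside, world axes, zero at the start; "ft_torque": the same for the moment, N m; "grip_width": finger opening in m; "gripper_force": force on a finger pad.
Only numpy, scipy, OpenCV 4.12 (cv2) and the standard library are available. Lean on these libraries where they do the work, as an engineer would, in place of code of your own. Each camera call takes 0.05 s, during which the arm holds its last target. There are 200 camera calls.

## Working session

There is one attempt and no reset: what is moved stays moved. The work goes in short steps, Python scripts to look and compute and a tool call to move; the robot and the scene stay as the last step left them, time stands still between calls to the robot, and variables do not carry over. Pictures are saved under pics/ and viewed, at most 10 in all, crops included, and the job is handed in when it is done.

Besides the shell and the picture viewer there is one more tool, called by a JSON object that holds its "method" and its "body". apply_moves: Moves the arm, as the interface text tells. Its arguments: {"type":"object","properties":{"deltas":{"type":"array"},"grip_force":{"type":"number"}},"required":["deltas"]}

```bash
mkdir -p pics; python3 - <<'E'
from plant import monitor,cams,manip
import cv2,numpy as np
for n in("scene","top"):
    im=cams.get_image(n);cv2.imwrite(f"pics/{n}0.png",im[:,:,::-1]);c=cams.get_calibration(n)
    print(n,c["mtx"],c["k1"],np.round(c["pose"],4))
s=monitor.sense();print(s,manip.grip_depth)
E
```

```text
scene [[471.62998121   0.         314.84332511]
 [  0.         471.62998121 237.65321953]
 [  0.           0.           1.        ]] -0.008478581268511677 [[-0.8042  0.4994 -0.3223  0.9519]
 [ 0.5942  0.6636 -0.4545  0.5868]
 [-0.0131 -0.557  -0.8304  1.2053]
 [ 0.      0.      0.      1.    ]]
top [[490.83499686   0.         313.88221401]
 [  0.         490.83499686 239.22568183]
 [  0.           0.           1.        ]] -0.03542315087916522 [[-0.011  -0.9761  0.2172  0.238 ]
 [-0.9999  0.0122  0.0045 -0.0125]
 [-0.007  -0.2171 -0.9761  1.394 ]
 [ 0.      0.      0.      1.    ]]
{'t': 0.1, 'q': array([-1.21522703,  0.41179567, -0.01272151,  1.59695147,  0.00558272,
        1.13430809, -0.08223608]), 'dq': array([ 2.51080206e-04, -2.47076367e-03,  8.47540936e-05, -2.38253771e-03,
        9.86039333e-04, -9.30508777e-04, -1.04118203e-04]), 'joint_efforts': array([ 4.38189789e-03, -5.89098859e+01,  6.44570533e-01, -2.91705644e+01,
       -5.37477562e-02,  1.44695677e-02,  9.34176205e-05]), 'tcp_pos': array([0.25687781, 0.56939536, 0.30191178]), 'eef_rot': array([-1.09996637e-04,  2.10307867e-01,  9.77634948e-01, -7.05108972e-04]), 'wrist_force': array([-0.00192427,  0.18273753, -0.05157783]), 'ft_torque': array([ 0.02770374, -0.00453643, -0.02960571]), 'gripper_force': 0.0, 'grip_width': 0.0877224115329279} 0.0613
```

View pics/scene0.png

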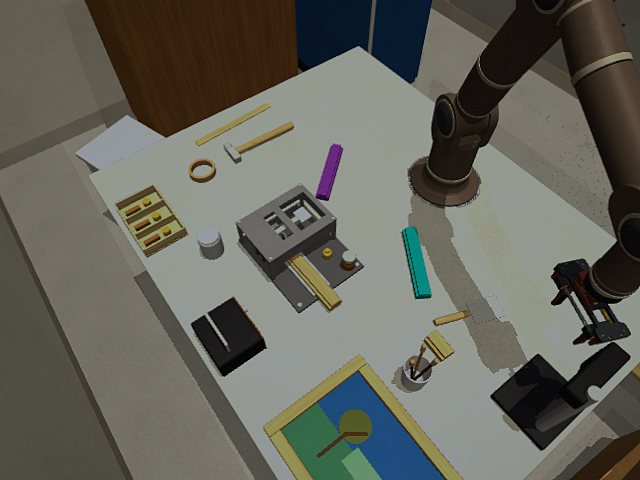

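View pics/top0.png

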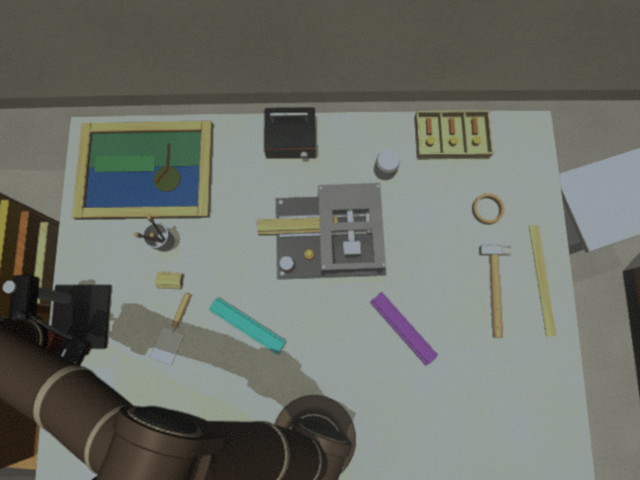

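Both views show the press upright: in top, the guard spans about (318–385, 184–275), its lever pad is at (352,248), and the plate extends to (276,198)–(277,278).

Things that could be taken for the moulding (top pixels):
- pale bar in the channel, (288,227)
- purple bar, (404,328)
- turquoise bar, (247,325)
- offcut, (169,280)
- yellow strip, (542,280)
- picture frame, (205,170)

I choose the bar at (288,227) because it is pale wood and lies in the press channel. I'll check it in one crop.

```bash
python3 - <<'E'
import cv2,numpy as np
a=cv2.imread("pics/top0.png")[175:290,245:395];b=cv2.imread("pics/scene0.png")[175:315,225:375]
cv2.imwrite("pics/ctop.png",cv2.resize(cv2.convertScaleAbs(a,alpha=1.4),None,fx=5,fy=5,interpolation=cv2.INTER_CUBIC))
cv2.imwrite("pics/cscene.png",cv2.resize(b,None,fx=4,fy=4,interpolation=cv2.INTER_CUBIC))
E
```

```text
(no output)
```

View pics/ctop.png

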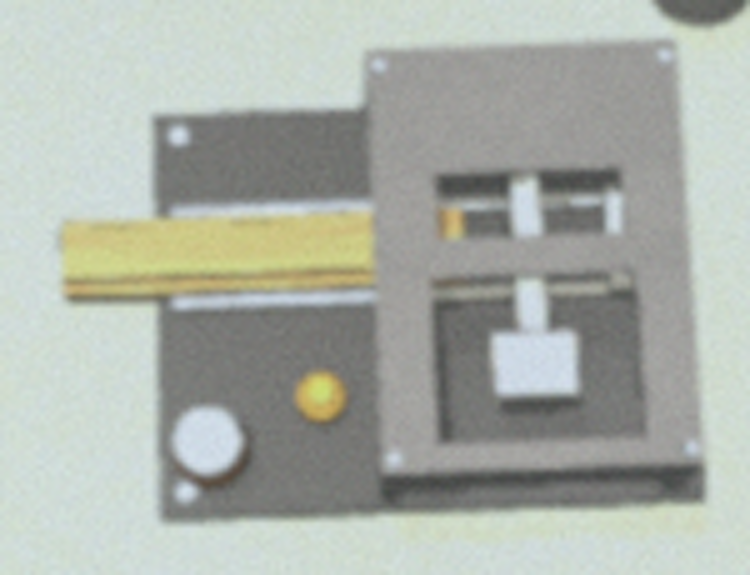

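View pics/cscene.png

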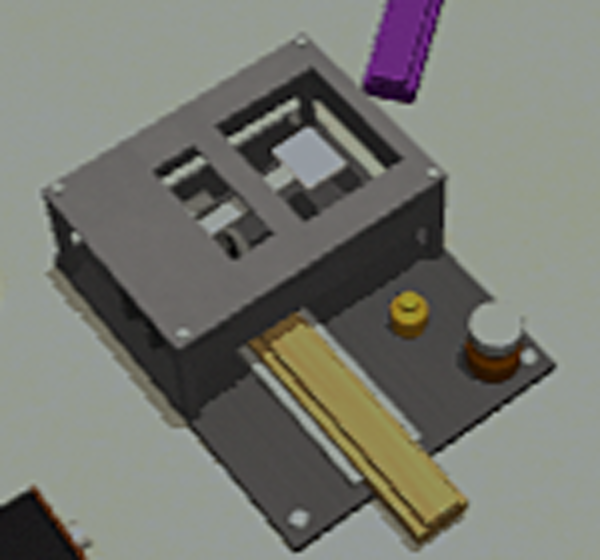

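```bash
cat > h.py <<'E'
import numpy as np,cv2
from scipy.optimize import least_squares
from plant import cams
def ray(n,u,v):
    c=cams.get_calibration(n);K=c["mtx"];P=np.array(c["pose"])
    d=np.array([(u-K[0,2])/K[0,0],(v-K[1,2])/K[1,1]]);s=d.copy()
    for _ in range(5): s=d/(1+c["k1"]*(s@s))
    return P[:3,3],P[:3,:3]@np.r_[s,1]
def plane(n,u,v,z):
    o,r=ray(n,u,v);return (o+r*(z-o[2])/r[2])[:2]
T=lambda x,y:("top",245+(x+.5)/5-.5,175+(y+.5)/5-.5)
S=lambda x,y:("scene",225+(x+.5)/4-.5,175+(y+.5)/4-.5)
E
python3 - <<'E'
from h import *
C=[(T(155,117),130,210,12),(T(163,520),-110,210,12),(T(366,52),130,85,115),(T(677,42),130,-85,115),(T(381,470),-105,85,115),(T(703,465),-105,-85,115),
(S(302,33),-105,-85,115),(S(446,172),-105,85,115),(S(42,192),130,-85,115),(S(180,345),130,85,115),(S(556,366),-110,210,12),(S(293,552),130,210,12)]
W=np.array([plane(*c[0],c[3]/1e3) for c in C]);L=np.array([c[1:3] for c in C])/1e3
R=lambda a:np.array([[np.cos(a),-np.sin(a)],[np.sin(a),np.cos(a)]])
f=lambda p,L=L,W=W:((L@R(p[2]).T+p[:2])-W).ravel()
r=least_squares(f,[.6,-.1,0],loss="soft_l1",f_scale=.003);p=r.x;print(p.round(4));print((f(p).reshape(-1,2)@R(p[2])*1e3).round(1))
for s in("top","scene"):
    i=[k for k,c in enumerate(C) if c[0][0]==s];print(s,least_squares(lambda q:f(q,L[i],W[i]),p).x.round(4))
np.save("press.npy",p)
loc=lambda n,z:((plane(*n,z/1e3)-p[:2])@R(p[2])*1e3).round(1)
for n,q,z in[("padc",T(536,364),103),("padS",S(310,157),103),("win",T(538,355),115),("winTL",T(430,275),115),("winBR",T(648,435),115),("tail",T(62,250),40),("tailS",S(448,514),40),("weight",T(321,395),46),("jar",T(208,438),64)]:print(n,loc(q,z))
print("padworld",R(p[2])@[-.045,0]+p[:2])
E
```

```text
[ 0.5473 -0.1079  0.0235]
[[ 1.1  0. ]
 [-0.   0.4]
 [ 0.7 -0.8]
 [ 1.1 -0.3]
 [-2.8 -1.2]
 [ 0.6 -1.6]
 [-1.5  1.6]
 [ 1.4  3.4]
 [-0.6 -1.6]
 [ 4.2  2.6]
 [-2.  -0.6]
 [-1.6 -0.5]]
top [ 0.547  -0.1073  0.0217]
scene [ 0.5475 -0.1087  0.0255]
padc [-45.8   0.8]
padS [-43.1   3. ]
win [-43.3   0.4]
winTL [ 2.5 56. ]
winBR [-88.6 -55.4]
tail [ 42.9 262.1]
tailS [ 38.7 264.2]
weight [-47.6 117.3]
jar [-72.9 180. ]
padworld [ 0.50228139 -0.10890979]
```

The crop confirms the pale wooden bar in the channel, with its tail at top crop (62,250), which is press y ≈ 263. The press pose is good to about 2 mm. I'll close the fingers and go to a point beyond the tail.

{"method": "apply_moves", "body": {"deltas": [0,0,-0.0335,0.04,-0.047,0,0,0,0,-0.0335,0.04,-0.047,0,0,0,0,-0.0335,0.04,-0.047,0,0,0,0,-0.0335,0.04,-0.047,0,0,0,0,-0.0335,0.04,-0.047,0,0,0,0,-0.0335,0.04,-0.047,0,0,0,0,-0.0335,0.04,-0.047,0,0,0,0,-0.0335,0.04,-0.047,0,0], "grip_force": 10}}

```text
t: 1.1
tcp_pos: [0.4183, 0.3801, 0.3027]
eef_rot: [0.0, 0.475, 0.88, 0.0]
wrist_force: [0.7, -1.0, -1.4]
grip_width: 0.0117
gripper_force: 0.0
```

{"method": "apply_moves", "body": {"deltas": [0,0,-0.0335,0.04,-0.047,0,0,0,0,-0.0335,0.04,-0.047,0,0,0,0,-0.0335,0.04,-0.047,0,0,0,0,-0.0335,0.04,-0.047,0,0,0,0,-0.0335,0.04,-0.047,0,0,0,0,-0.0335,0.04,-0.047,0,0,0,0,-0.0335,0.04,-0.047,0,0,0,0,0,0,0,0,0]}}

```text
t: 2.1
tcp_pos: [0.5591, 0.2139, 0.3026]
eef_rot: [0.001, 0.675, 0.737, -0.0]
wrist_force: [-0.4, 0.9, -0.3]
grip_width: 0.0006
gripper_force: 0.0
```

{"method": "apply_moves", "body": {"deltas": [0,0,-0.0155,0.021,-0.02,-0.02,0,0,0,-0.0155,0.021,-0.02,-0.05,0,0,0,0,0,0,-0.06,0,0,0,0,0,0,-0.07,0,0,0,0,0,0,-0.07,0,0,0,0,0,0,-0.07,0,0,0,0,0,0,-0.054,0,0,0,0,0,0,0,0]}}

```text
t: 3.1
tcp_pos: [0.5766, 0.1969, 0.103]
eef_rot: [-0.001, 0.697, 0.717, -0.002]
wrist_force: [-0.3, 0.1, 0.2]
grip_width: 0.0007
gripper_force: 0.0
```

```bash
python3 - <<'E'
from plant import cams,monitor
import cv2,numpy as np
a=cams.get_image("top")[175:290,225:375,::-1];b=cams.get_image("scene")[215:355,265:415,::-1]
f=lambda i:cv2.resize(cv2.convertScaleAbs(i,alpha=1.3),(395,370),interpolation=cv2.INTER_CUBIC)
cv2.imwrite("pics/c1.png",np.hstack([f(a),f(b)]));print(monitor.sense()["tcp_pos"],monitor.sense()["wrist_force"])
E
```

```text
[0.57828711 0.1972652  0.10583915] [1.29750944 0.42750293 0.48773152]
```

View pics/c1.png

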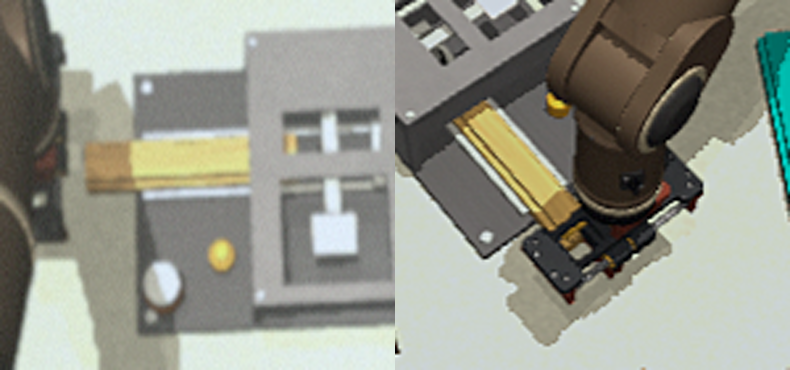

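The fingers stand beyond the tail, near left crop (60,170), in line with the ridge (85–250, 160). I'll push most of the way now.

{"method": "apply_moves", "body": {"deltas": [0,0,0,0.0012,-0.024,0,0,0,0,0,0.0012,-0.024,0,0,0,0,0,0.0012,-0.024,0,0,0,0,0,0.0012,-0.024,0,0,0,0,0,0.0012,-0.024,0,0,0,0,0,0.0012,-0.024,0,0,0,0,0,0.0012,-0.024,0,0,0,0,0,0.0012,-0.016,0,0]}}

```text
t: 4.2
tcp_pos: [0.5827, 0.1043, 0.1056]
eef_rot: [-0.0, 0.697, 0.717, -0.0]
wrist_force: [-0.4, 3.0, 2.0]
grip_width: 0.0006
gripper_force: 1.2
```

{"method": "apply_moves", "body": {"deltas": [0,0,0,0,-0.006,0,0,0,0,0,0,-0.006,0,0,0,0,0,0,-0.006,0,0,0,0,0,0,-0.004,0,0,0,0,0,0,-0.004,0,0,0,0,0,0,-0.004,0,0,0,0,0,0,0,0,0,0,0,0,0,0,0,0]}}

```text
t: 5.2
tcp_pos: [0.5828, 0.0899, 0.1056]
eef_rot: [0.0, 0.697, 0.717, -0.0]
wrist_force: [0.9, 0.6, 0.4]
grip_width: 0.0002
gripper_force: 0.0
```

{"method": "apply_moves", "body": {"deltas": [0,0,0,0,-0.003,0,0,0,0,0,0,-0.003,0,0,0,0,0,0,-0.003,0,0,0,0,0,0,-0.003,0,0,0,0,0,0,-0.003,0,0,0,0,0,0,0,0,0,0,0,0,0,0,0,0,0,0,0,0,0,0,0]}}

```text
t: 6.2
tcp_pos: [0.5829, 0.0839, 0.1057]
eef_rot: [-0.0, 0.696, 0.718, 0.001]
wrist_force: [-0.6, 5.0, 0.1]
grip_width: 0.0006
gripper_force: 2.6
```

{"method": "apply_moves", "body": {"deltas": [0,0,0,0,-0.003,0,0,0,0,0,0,-0.003,0,0,0,0,0,0,-0.002,0,0,0,0,0,0,0,0,0,0,0,0,0,0,0,0,0,0,0,0,0,0,0,0,0,0,0,0,0,0,0,0,0,0,0,0,0]}}

```text
t: 7.2
tcp_pos: [0.5829, 0.0835, 0.1059]
eef_rot: [-0.002, 0.695, 0.719, 0.002]
wrist_force: [-0.5, 13.9, -0.1]
grip_width: 0.0004
gripper_force: 7.0
```

The push stalled at 14 N with no further motion, so the moulding is home where predicted. I'll back off, rise and look.

{"method": "apply_moves", "body": {"deltas": [0,0,0,0,0.02,0,0,0,0,0,0,0.03,0,0,0,0,0,0,0.03,0,0,0,0,0,0,0,0.06,0,0,0,0,0,0,0.08,0,0,0,0,0,0,0.08,0,0,0,0,0,0,0.08,0,0,0,0,0,0,0.08,0]}}

```text
t: 8.2
tcp_pos: [0.5826, 0.1192, 0.297]
eef_rot: [0.0, 0.696, 0.718, -0.0]
wrist_force: [-0.3, 0.4, 0.8]
grip_width: 0.0003
gripper_force: 0.0
```

```bash
python3 - <<'E'
from plant import cams,monitor
import cv2,numpy as np
a=cams.get_image("top")[175:290,245:395,::-1];b=cams.get_image("scene")[175:315,225:375,::-1]
f=lambda i:cv2.resize(cv2.convertScaleAbs(i,alpha=1.3),(395,370),interpolation=cv2.INTER_CUBIC)
cv2.imwrite("pics/c2.png",np.hstack([f(a),f(b)]));s=monitor.sense();print(s["tcp_pos"],s["eef_rot"])
E
```

```text
[0.58455009 0.11928029 0.30023479] [0.00177028 0.69656892 0.7174806  0.0031912 ]
```

View pics/c2.png

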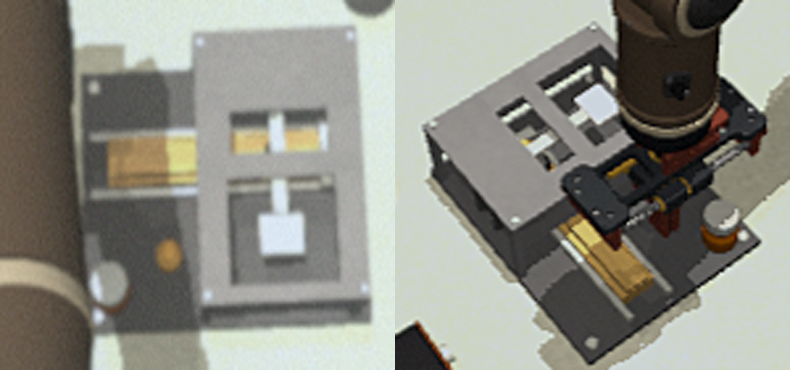

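The moulding now fills the slot up to the stop at left crop (322,140), its tail is at (108,160), and the lever is still up. Next I go over the pad.

{"method": "apply_moves", "body": {"deltas": [0,0,0,-0.023,-0.065,0,0,0,0,0,-0.023,-0.065,0,0,0,0,0,-0.023,-0.065,0,0,0,0,0,-0.023,-0.065,0,0,0,0,0,-0.023,-0.065,0,0,0,0,0,-0.023,-0.065,0,0,0,0,0,-0.025,-0.066,0,0,0,0,0,0,0,0,0]}}

```text
t: 9.3
tcp_pos: [0.5001, -0.1117, 0.2952]
eef_rot: [-0.0, 0.698, 0.716, -0.001]
wrist_force: [0.3, 0.3, 0.5]
grip_width: 0.0005
gripper_force: 0.0
```

```bash
python3 - <<'E'
from plant import cams,monitor
import cv2,numpy as np
a=cams.get_image("top")[175:290,285:435,::-1];b=cams.get_image("scene")[125:265,225:375,::-1]
f=lambda i:cv2.resize(cv2.convertScaleAbs(i,alpha=1.3),(395,370),interpolation=cv2.INTER_CUBIC)
cv2.imwrite("pics/c3.png",np.hstack([f(a),f(b)]));s=monitor.sense();print(s["tcp_pos"],s["eef_rot"],s["q"])
E
```

```text
[ 0.50135145 -0.10872583  0.29519062] [-2.64443045e-04  6.96621158e-01  7.17439116e-01 -8.53922474e-05] [-0.28089345  0.23572631  0.47879789  1.89888839 -0.12551293  1.03667196
  0.28017657]
```

View pics/c3.png

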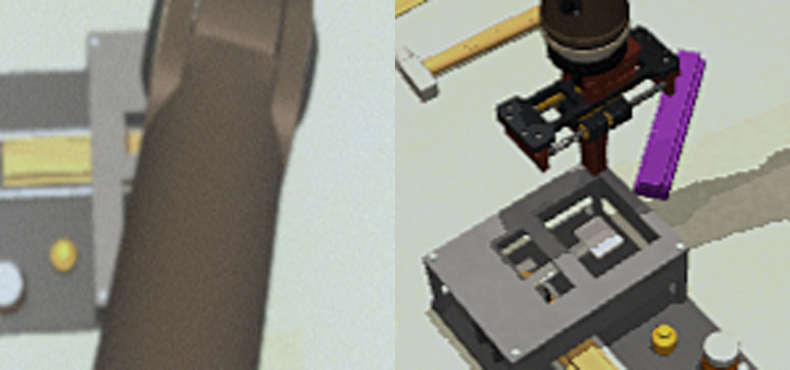

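```bash
python3 - <<'E'
from h import *
for u,v,w in[(282,188.6,"+x prong"),(301.7,191.6,"tip"),(331,160.4,"-x prong")]:
    for z in(.2,.215,.23,.25,.27,.29,.31):print(w,z,plane("scene",u,v,z).round(3))
E
```

```text
+x prong 0.2 [ 0.537 -0.149]
+x prong 0.215 [ 0.543 -0.138]
+x prong 0.23 [ 0.55  -0.127]
+x prong 0.25 [ 0.558 -0.113]
+x prong 0.27 [ 0.566 -0.098]
+x prong 0.29 [ 0.574 -0.083]
+x prong 0.31 [ 0.583 -0.069]
tip 0.2 [ 0.5   -0.108]
tip 0.215 [ 0.507 -0.097]
tip 0.23 [ 0.513 -0.087]
tip 0.25 [ 0.522 -0.073]
tip 0.27 [ 0.531 -0.059]
tip 0.29 [ 0.54  -0.045]
tip 0.31 [ 0.549 -0.032]
-x prong 0.2 [ 0.365 -0.151]
-x prong 0.215 [ 0.374 -0.14 ]
-x prong 0.23 [ 0.383 -0.129]
-x prong 0.25 [ 0.394 -0.114]
-x prong 0.27 [ 0.406 -0.1  ]
-x prong 0.29 [ 0.418 -0.085]
-x prong 0.31 [ 0.429 -0.07 ]
```

The front of the closed fingers sits over the pad at the right height. The outer brackets reach at most about 25 mm below the TCP, so they clear the guard. I'll descend to just above the pad.

{"method": "apply_moves", "body": {"deltas": [0,0,0,0,0,-0.03,0,0,0,0,0,0,-0.04,0,0,0,0,0,0,-0.04,0,0,0,0,0,0,-0.04,0,0,0,0,0,0,-0.03,0,0,0,0,0,0,-0.02,0,0,0,0,0,0,-0.01,0,0,0,0,0,0,0,0]}}

```text
t: 10.4
tcp_pos: [0.5014, -0.1093, 0.1906]
eef_rot: [-0.0, 0.697, 0.717, -0.0]
wrist_force: [-0.1, 0.2, 0.4]
grip_width: 0.0007
gripper_force: 0.0
```

```bash
python3 - <<'E'
from plant import cams,monitor
import cv2,numpy as np
b=cams.get_image("scene")[150:270,225:375,::-1]
cv2.imwrite("pics/c4.png",cv2.resize(cv2.convertScaleAbs(b,alpha=1.4),(750,600),interpolation=cv2.INTER_CUBIC));s=monitor.sense();print(s["tcp_pos"],s["wrist_force"])
E
```

```text
[ 0.50153314 -0.10939125  0.19091185] [ 0.2040955 -0.2997968 -0.2283999]
```

View pics/c4.png

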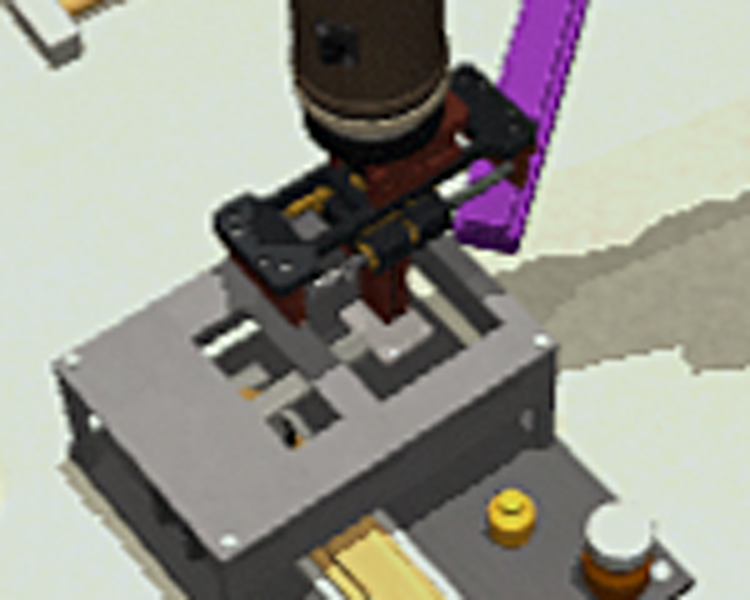

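The finger tips are over the pad near (395,315), well inside the window. I'll work out the bracket tip's height (302,325) from the two pictures.

```bash
python3 - <<'E'
from h import *
for z in np.arange(.24,.32,.01):print(round(z,3),plane("scene",282,188.6,z).round(3),plane("scene",285.2,214.8,z-.1045).round(3))
E
```

```text
0.24 [ 0.554 -0.12 ] [ 0.557 -0.112]
0.25 [ 0.558 -0.113] [ 0.561 -0.105]
0.26 [ 0.562 -0.105] [ 0.565 -0.099]
0.27 [ 0.566 -0.098] [ 0.568 -0.092]
0.28 [ 0.57  -0.091] [ 0.572 -0.085]
0.29 [ 0.574 -0.083] [ 0.576 -0.079]
0.3 [ 0.578 -0.076] [ 0.58  -0.072]
0.31 [ 0.583 -0.069] [ 0.583 -0.066]
0.32 [ 0.587 -0.061] [ 0.587 -0.059]
```

The bracket bottom lies at about TCP level, so it clears the guard by 40 mm at full press. Now I press.

{"method": "apply_moves", "body": {"deltas": [0,0,0,0,0,-0.008,0,0,0,0,0,0,-0.008,0,0,0,0,0,0,-0.008,0,0,0,0,0,0,-0.008,0,0,0,0,0,0,-0.008,0,0,0,0,0,0,-0.008,0,0,0,0,0,0,-0.008,0,0,0,0,0,0,0,0]}}

```text
t: 11.45
tcp_pos: [0.5011, -0.1093, 0.1623]
eef_rot: [-0.0, 0.697, 0.717, -0.0]
wrist_force: [0.4, -0.5, 0.5]
grip_width: 0.0005
gripper_force: 0.0
```

{"method": "apply_moves", "body": {"deltas": [0,0,0,0,0,-0.004,0,0,0,0,0,0,-0.004,0,0,0,0,0,0,-0.004,0,0,0,0,0,0,-0.004,0,0,0,0,0,0,0,0,0,0,0,0,0,0,0,0,0,0,0,0,0,0,0,0,0,0,0,0,0]}}

```text
t: 12.45
tcp_pos: [0.5014, -0.1095, 0.1568]
eef_rot: [-0.0, 0.697, 0.717, 0.001]
wrist_force: [-10.2, 1.6, 30.9]
grip_width: 0.0004
gripper_force: 15.7
```

The foot met the moulding: 31 N with the tip at z = 0.077. I'll withdraw straight up, then clear.

{"method": "apply_moves", "body": {"deltas": [0,0,0,0,0,0.01,0,0,0,0,0,0,0.02,0,0,0,0,0,0,0.04,0,0,0,0,0,0,0.05,0,0,0,0,0,0,0.05,0,0,0,0,0,0,0.06,0,0,0,0,0,0,0.06,0,0,0,0,0,0,0.02,0]}}

```text
t: 13.45
tcp_pos: [0.502, -0.1095, 0.3113]
eef_rot: [0.001, 0.697, 0.718, 0.001]
wrist_force: [-0.0, -0.1, 0.4]
grip_width: 0.0007
gripper_force: 0.0
```

{"method": "apply_moves", "body": {"deltas": [0,0,0,-0.02,0.05,0,0,0,0,0,-0.02,0.06,0,0,0,0,0,-0.02,0.06,0,0,0,0,0,-0.02,0.06,0,0,0,0,0,-0.02,0.06,0,0,0,0,0,-0.02,0.06,0,0,0,0,0,-0.02,0.05,0,0,0,0,0,0,0,0,0]}}

```text
t: 14.45
tcp_pos: [0.4305, 0.0923, 0.3089]
eef_rot: [-0.0, 0.695, 0.719, -0.0]
wrist_force: [0.6, 0.3, -0.5]
grip_width: 0.0004
gripper_force: 0.0
```

```bash
python3 - <<'E'
from plant import cams,monitor
import cv2,numpy as np
a=cams.get_image("top")[175:290,245:395,::-1];b=cams.get_image("scene")[175:315,225:375,::-1]
f=lambda i:cv2.resize(cv2.convertScaleAbs(i,alpha=1.3),(395,370),interpolation=cv2.INTER_CUBIC)
cv2.imwrite("pics/c5.png",np.hstack([f(a),f(b)]));s=monitor.sense();print(s["t"],s["tcp_pos"],s["wrist_force"])
E
```

```text
14.55 [0.43130724 0.09020589 0.309191  ] [ 0.3935769  -0.40435643  0.18994243]
```

View pics/c5.png

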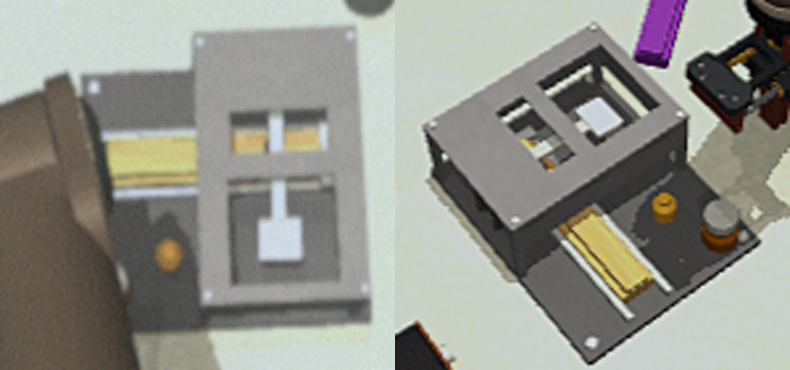

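The moulding's inner end is at the stop (left crop (322,138)). In the scene view the pad sits about 5 px lower than before, roughly 22 mm, which matches the clamping angle. The arm is clear, so I'm handing in.

```bash
python3 -c "
from plant import job
print(job.job_done())"
```

```text
the job is handed in; nothing more can be done
None
```

The job is handed in at about 14.6 s of the 48 s limit: the moulding is home against the stop, the lever is clamped down on it and the arm is clear. That comes from contact forces and camera views; the hand-in returned no verdict.

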